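# Clip the counterweight onto the lamp boom's eye

### The arm

A 6-joint arm with a two-finger parallel gripper is mounted at the origin on the work surface. World frame = base frame: x ahead of the robot, y to its left, z up, the work surface at z = 0. Lengths are in mm, angles in rad, forces in N, time in s.
With the tool pointing down it reaches from about 250 to 850 mm from the base axis. Payload 12.5 kg.
Tool frame: the origin (TCP) lies at the very end of the fingers, on their centre line; the grasp point (between the pads) lies 19 mm behind it; z points along the fingers, y is the direction in which the jaws open and shut (so a half turn about z gives the same grasp; the last joint's range is limited). The gripper opens to 93 mm and grips with 3 to 60 N. Pads are 15 mm wide; open, the fingers measure 128 mm over their backs; the gripper's body (75 mm by 188 mm) begins 65 mm behind the grasp point.
Start: joints at [-1.335, 0.351, 1.652, -0, 1.139, -0.085], TCP at [173.448, -521.92, 218.633] pointing down, gripper open.
Joint ranges: [-2.75, 2.75], [-0.79, 2.1], [0.01, 2.65], [-1.57, 4.71], [0.07, 3.14], [-2.87, 2.87]. Speed limits (rad/s): [2.22, 2.22, 2.79, 3.14, 3.14, 3.14].

### API

Orientations are given as a 3x3 rotation matrix whose columns are the frame's x, y, z axes.
In Python, from plant import arm gives the robot as it stands.
- The arm moves only by the shell command python3 -m pendant 'ROWS'. ROWS is JSON, a list of rows, each a list of 3 entries, a list of its own where there are three numbers: the shift along the world's x, y, z in m, then the turn about the world's z in degrees, then the opening, from -1 (shut) to 1 (fully open). A call has 1 to 10 rows; each row shifts and turns the commanded pose from where the row before left it; what a row does not reach is not made up. A row lasts 1/10 s, in which the tool goes at most 50 mm and 8.59 degrees, less where a joint would pass 70% of its speed; a pose out of reach is approached as far as the arm can. A call is refused whole if a number of a shift passes 0.05 or a number of a turn 8.59, either way. A call with a gripper value outside its range is refused whole. The fingers move at their own pace and stop on an object; the grip force is fixed at half the most. Time passes only in rows, so rows that do not move let the fingers close. It gives the time, the measured TCP pose, the force and the opening at its end, in the units of the state.
- arm.sense(): the state, without advancing time (a new reading comes with each control period).
- arm.read_camera(name): name is "side" or "top"; returns (picture, depth): 420x560x3 uint8, red, green, blue; 420x560 float32, mm along the optical axis (not along the pixel's ray), 0 where there is no reading.
- arm.calibration(name): a dict with "fx", "fy", "cx", "cy" (pixels), "dist_coeffs" ([k1, k2, p1, p2, k3] as OpenCV has them; the pictures are not rectified), "extrinsics" (4x4, takes a point from camera to world coordinates). Camera axes: x right, y up, looking along -z (the intrinsics and any distortion apply to the point x, -y, -z); pixel columns grow to the right and rows downward; lengths in mm; the calibration is good to about 2 mm. A picture is of the moment at which its call begins. calibration takes no time and is no camera call.
- arm.job_done(): hands the job in, once; it reports no verdict.
Trained networks look in the newest picture that a camera, given by its name, has taken for a name from the list of things; names that differ only in an ending like _2 or _b are one class to them, and where a whole thing is asked for, a point or a joint stands for the part that bears it (a point fixed in the world has none). Each returns a list of dicts, best first, with "p" (0 to 1); they miss things now and then, are a little off and sometimes report something else, mostly with a low value. They report only what shows in the picture. A call takes as long as a camera call. They do not tell look-alikes from the thing itself.
- arm.spot_in(camera, name): "rect" ([left, top, right, bottom] in pixels, round what is visible of it).
The state is a dict: "time_s": time; "q": joint angles; "joint_vel": joint speeds; "effort": joint torques, N m; "eef_pos": TCP position; "orientation": TCP orientation; "force": force on the tool from outside, world axes, zero at the start; "moment": the same for the moment, N m; "grip_width": finger opening in mm.
Only numpy, scipy, OpenCV 4.12 (cv2) and the standard library are available. Lean on these libraries where they do the work, as an engineer would, in place of code of your own. Each camera call takes 0.05 s, during which the arm holds its last target.

### The job

Hang the counterweight on the tail of the lamp boom: lift it by its black handle, press the sprung gate of its snap hook against the front bar of the steel eye until the bar is inside, then lower it so that it hangs by the hook's peak with the gate snapped shut, upright and still, and let go. Work gently by feel, never ramming the eye or dropping the weight onto it. Leave the jar, dish and plain weight where they are.

Things in the scene. Friction and masses are not known exactly. Their poses are not given: they have to be found in the camera images.
- weight: Counterweight with snap hook, 156 mm tall, 0.3 to 0.55 kg, standing upright. Origin: centre of its underside; z up; hook in the x-z plane, gate on +x. Dark steel disc 50 mm across, 30 high; neck to 41. Hook of 8 mm round bar: spine at x=-15 mm (heights 50 to 98), inverted-V peak at x=0 (bar centre at 112), nose at x=+15 mm ending at height 88. Black handle on top.
- handle (a point): Where to grip: on the axis (x=y=0) of the weight's black square handle, 142 mm above its underside. Handle 20 x 20 mm, sides along the weight's x and y, from 114 to 156 mm above the underside. Below it the hook's peak is 116 mm high at most.
- mouth (a point): Middle of the gate's useful part, at x=+15 mm, height 76 mm of the weight. The eye's bar must enter here from +x, 72 to 80 mm above the underside. Gate pressed to its stop at 78 mm: bar centre about 3 mm on the gate side of x=0, clear of the nose by 4 mm; pressed less, it catches the nose. Then it must rise about 14 mm in the hook (lower the weight) before the gate shuts behind it.
- seat (a point): Point of the weight at x=0, y=0, 101 mm above its underside, under the hook's peak: the centre of the eye's bar lies here when the hook hangs on it.
- gate (a joint): Angle of the hook's gate: 0 = shut (at the nose), grows as its top swings inward (weight's -x), hard stop at 0.62 rad. Rod 6 mm thick, 37 mm long, hinged at x=+15 mm, height 50 mm of the weight; a spring shuts it. Pushed 25 to 30 mm above the hinge it takes about 1 N to start and 3 N near the stop, where the force rises sharply; it shuts in about 0.4 s.
- stand: Lamp boom stand, fixed. Origin on the table, z up, +x from the eye towards post and lamp. Post 170 mm high on a base disc 110 mm across, 16 high, both at x=+150 mm. At its tail a level loop (eye) of 8 mm steel bar, opening 37 mm along x, 36 along y. Free room before (-x), above and below the eye. Over 15 N between weight and stand is ramming.
- bar_nominal (a point): Nominal centre of the eye's front bar, which runs along the stand's y, 150 mm above the table, over the stand's origin. The eye is clamped at rest up to 40 mm farther in or out along the stand's x; this is not measured, so find the bar by feel. Hook it with the weight's +x along the stand's +x, coming from -x.
- knobweight: Bystander: plain dark steel weight 50 mm in diameter, 60 mm high, with a small knob and no hook. Origin: centre of its underside.
- bottle: Bystander: amber jar 56 mm in diameter, 110 mm high. Origin: centre of its underside.
- dish: Bystander: shallow glass dish 88 mm in diameter, 16 mm high. Origin: centre of its underside.
- joystick: Bystander, fixed: white control box 130 x 100 x 35 mm with a black joystick, 115 mm high over all. Origin: centre of its underside.
Not all that is in view belongs to the job. What is shaped like the weight but red is not meant.

How it is judged (in metres and radians):
On the way, in this order (a step that is already met when the one before it is completed fails the run):
1. the counterweight is lifted clear of the table (height (world z) of weight above 0.03 m), for 0.2 s.
2. the gate is pressed open against the eye (value of joint gate above 0.4 rad and contact force between weight and stand above 1 N), for 0.05 s.
At the end, for the whole second after the job is handed in: The weight hangs by the hook's peak on the eye's front bar: seat point within 48 mm (along x) and 18 mm (along y) of the stand's z axis, 143 to 156 mm above the table; gate shut (under 0.12 rad); upright within 0.2 rad; carried by the stand; still (under 0.03 m/s); released (x of seat in the frame of stand between -0.048 and 0.048 m and y of seat in the frame of stand between -0.018 and 0.018 m and z of seat in the frame of stand between 0.143 and 0.156 m and value of joint gate below 0.12 rad and angle between weight's own z axis and vertical below 0.2 rad and contact force between weight and stand above 1.5 N and linear speed of weight below 0.03 m/s); the robot touches nothing.
It fails at once if the weight is rammed against or dropped on the stand (more than 15 N) (contact force between weight and stand above 15 N).
It fails at once if a bystander is disturbed (moved more than 25 mm) (distance of any of knobweight, bottle, dish from where it was at the start of the episode above 0.025 m).
It also fails if it takes over 54 s, if anything falls off the work surface, if the arm or the gripper's body presses on something with over 40 N, if the wrist force passes 120 N, or if a joint passes its speed limit or range.

## Working session

There is one attempt and no reset: what is moved stays moved. The work goes in short steps, Python scripts to look and compute and a shell command to move; the robot and the scene stay as the last step left them, time stands still between calls to the robot, and variables do not carry over. Pictures are saved under pics/ and viewed, and the job is handed in when it is done.

```bash
mkdir -p pics; ls; python3 - <<'E'
from plant import arm
import cv2,numpy as np
for c in ("side","top"):
    p,d=arm.read_camera(c); cv2.imwrite(f"pics/{c}0.png",p[:,:,::-1]); np.save(f"pics/{c}0.npy",d)
    k=arm.calibration(c); print(c,k)
    for n in ("weight","handle","stand","gate","knobweight","bottle","dish","joystick"):
        print(n,[(np.round(r["rect"]).tolist(),round(r["p"],2)) for r in arm.spot_in(c,n)])
s=arm.sense();print(s["time_s"],s["eef_pos"],s["orientation"],s["force"],s["grip_width"])
E
```

```text
pics
side {'fx': 472.4882817540769, 'fy': 472.4882817540769, 'cx': 281.67639784123793, 'cy': 204.3940367899918, 'dist_coeffs': array([-0.01884547,  0.        ,  0.        ,  0.        ,  0.        ]), 'extrinsics': array([[-9.61528837e-01,  1.62034511e-01, -2.21826762e-01,
         1.64830732e+02],
       [-2.73765506e-01, -4.98528497e-01,  8.22509444e-01,
         1.31145796e+03],
       [ 2.26879534e-02,  8.51595065e-01,  5.23708986e-01,
         9.66396066e+02],
       [ 0.00000000e+00,  0.00000000e+00,  0.00000000e+00,
         1.00000000e+00]])}
weight [([268.0, 232.0, 279.0, 280.0], 0.94)]
handle [([234.0, 235.0, 250.0, 283.0], 0.84), ([265.0, 233.0, 285.0, 284.0], 0.76)]
stand [([193.0, 165.0, 269.0, 222.0], 0.73)]
gate []
knobweight [([298.0, 187.0, 312.0, 204.0], 0.68)]
bottle [([212.0, 270.0, 235.0, 309.0], 0.74)]
dish [([255.0, 325.0, 284.0, 350.0], 0.63)]
joystick [([284.0, 152.0, 313.0, 183.0], 0.83), ([214.0, 270.0, 232.0, 311.0], 0.17)]
top {'fx': 505.7789530557203, 'fy': 505.7789530557203, 'cx': 284.23465001313747, 'cy': 211.03308827431383, 'dist_coeffs': array([-0.01
[... 494 characters left out ...]
 0.83)]
handle [([115.0, 230.0, 147.0, 265.0], 0.67), ([194.0, 183.0, 215.0, 206.0], 0.63), ([214.0, 216.0, 234.0, 236.0], 0.51)]
stand [([306.0, 74.0, 345.0, 186.0], 0.91), ([371.0, 220.0, 390.0, 235.0], 0.52)]
gate [([432.0, 178.0, 472.0, 228.0], 0.36)]
knobweight [([371.0, 218.0, 386.0, 236.0], 0.83)]
bottle [([147.0, 178.0, 176.0, 202.0], 0.77)]
dish [([116.0, 230.0, 145.0, 265.0], 0.62)]
joystick [([431.0, 176.0, 477.0, 229.0], 0.97)]
0.9 [ 173.43699598 -521.92742539  218.63113599] [[ 9.48979825e-01  3.15336791e-01 -2.89462678e-05]
 [ 3.15336791e-01 -9.48979825e-01 -6.49673507e-06]
 [-2.95180838e-05 -2.96255269e-06 -1.00000000e+00]] [ 0.60358487 -0.16636419  0.23632986] 92.9194537569223
```

View pics/side0.png

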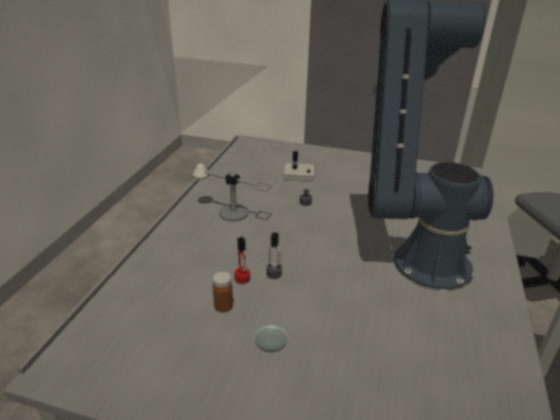

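View pics/top0.png

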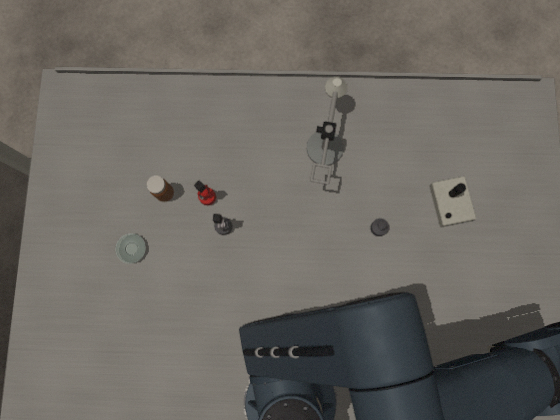

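```bash
python3 - <<'E'
import cv2
t=cv2.imread("pics/top0.png");s=cv2.imread("pics/side0.png")
cv2.imwrite("pics/c1.png",cv2.resize(t[60:260,180:380],None,fx=3,fy=3,interpolation=cv2.INTER_CUBIC))
cv2.imwrite("pics/c2.png",cv2.resize(s[140:300,180:340],None,fx=3.75,fy=3.75,interpolation=cv2.INTER_CUBIC))
E
```

```text
(no output)
```

View pics/c1.png

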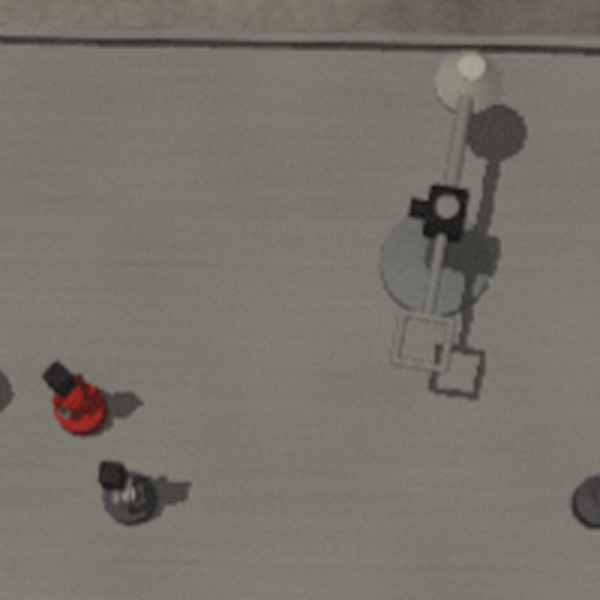

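View pics/c2.png

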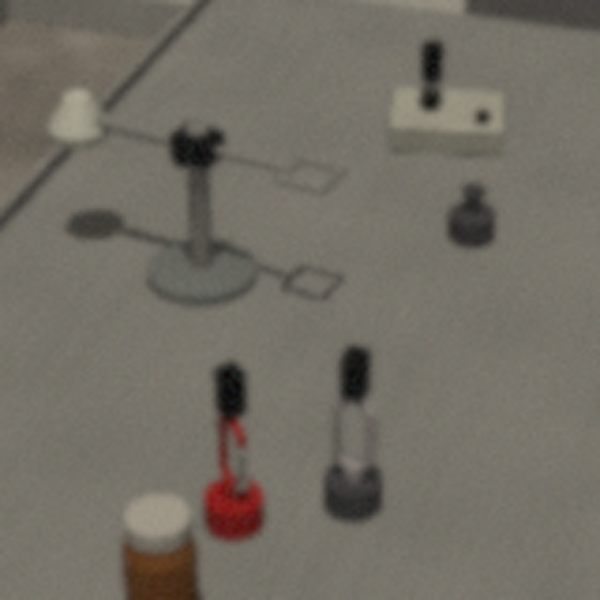

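```bash
cat > h.py <<'E'
from plant import arm
import cv2,numpy as np
def cam(c):
    k=arm.calibration(c);K=np.array([[k["fx"],0,k["cx"]],[0,k["fy"],k["cy"]],[0,0,1.]]);return K,np.array(k["dist_coeffs"]),np.array(k["extrinsics"])
F=np.diag([1,-1,-1.])
def ray(c,uv):
    K,D,T=cam(c);n=cv2.undistortPoints(np.array([[uv]],float),K,D)[0,0]
    return T[:3,3],T[:3,:3]@np.array([n[0],-n[1],-1])
def atz(c,uv,z):
    o,d=ray(c,uv);return o+d*(z-o[2])/d[2]
def proj(c,P):
    K,D,T=cam(c);P=np.atleast_2d(np.array(P,float))
    R=F@T[:3,:3].T;t=-R@T[:3,3]
    return cv2.projectPoints(P,cv2.Rodrigues(R)[0],t,K,D)[0][:,0]
def crop(c,img,box,f,name):
    l,t,r,b=box;cv2.imwrite(name,cv2.resize(img[t:b,l:r,::-1],None,fx=f,fy=f,interpolation=cv2.INTER_CUBIC))
E
python3 - <<'E'
from h import *
C=lambda x,y:(180+(x-1)/3,60+(y-1)/3)
S=lambda x,y:(180+(x-1.4)/3.75,140+(y-1.4)/3.75)
print("w top: disc",atz("top",C(131,496),15),"handle",atz("top",C(112,473),156))
print("w side: handle top",atz("side",S(356,350),156),"base",atz("side",S(353,505),10))
for n,z,l in (("top",150,[(402,316),(456,321),(445,367),(396,363)]),):
    for p in l: print("eye",atz("top",C(*p),z))
for p in [(348,175),(302,161),(275,181),(322,191)]: print("eye side",atz("side",S(*p),150))
print("base disc",atz("top",C(437,263),16),"lamp",atz("top",C(472,66),200),"clamp",atz("top",C(447,206),170))
print("base side",atz("side",S(202,270),16))
for n,uv,z in(("bottle",(158,183),110),("dish",(131,248),10),("knob",(380,227),40),("joy",(453,201),35)):print(n,atz("top",uv,z))
E
```

```text
w top: disc [485.27283071 202.76094721  15.        ] handle [482.19854199 201.49170781 156.        ]
w side: handle top [483.77447164 201.56381367 156.        ] base [479.5895275  216.76091865  10.        ]
eye [631.54456211 -50.35873849 150.        ]
eye [627.92623968 -98.65588095 150.        ]
eye [585.34272456 -89.09890519 150.        ]
eye [588.08103856 -45.53970947 150.        ]
eye side [574.84677679 -77.49698191 150.        ]
eye side [624.18024978 -89.74334454 150.        ]
eye side [636.08268617 -45.42125876 150.        ]
eye side [588.92992574 -41.26639556 150.        ]
base disc [726.03714871 -90.62279299  16.        ] lamp [ 849.1759189  -107.64386713  200.        ] clamp [728.57436822 -88.44607951 170.        ]
base side [724.45959971 -75.98519462  16.        ]
bottle [582.95003636 375.76131908 110.        ]
dish [412.92506189 467.47656339  10.        ]
knob [ 485.13507364 -245.80163495   40.        ]
joy [ 566.29488931 -457.71046224   35.        ]
```

```bash
python3 - <<'E'
from h import *
for c,b in (("top",(203,203,238,238)),("side",(255,225,295,285))):
    p=np.mean([arm.read_camera(c)[0].astype(float) for _ in range(5)],0); np.save(f"pics/avg_{c}.npy",p)
    g=np.clip((p-15)*1.6,0,255).astype(np.uint8)
    crop(c,g,b,16 if c=="top" else 9,f"pics/z_{c}.png")
E
```

```text
(no output)
```

View pics/z_top.png

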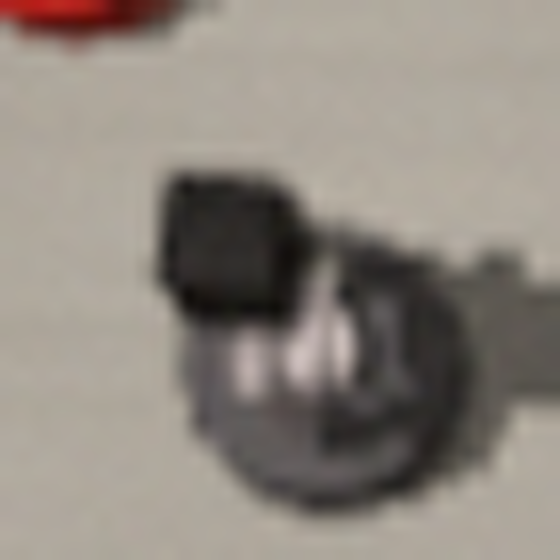

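View pics/z_side.png

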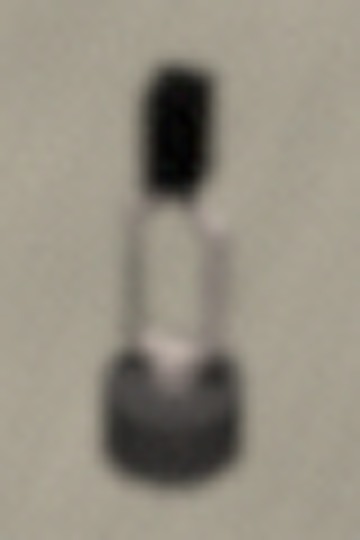

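```bash
cat > fit.py <<'E'
from h import *
import itertools
from scipy.ndimage import gaussian_filter
rng=np.random.default_rng(0)
def caps(a,b,r,n=2500):
    a,b=np.array(a,float),np.array(b,float);t=rng.random(n)[:,None]
    v=rng.normal(size=(n,3));v/=np.linalg.norm(v,axis=1)[:,None]
    return a+(b-a)*t+v*r
def cyl(r,z0,z1,n=9000):
    th=rng.random(n)*6.283;s=np.c_[r*np.cos(th),r*np.sin(th),rng.uniform(z0,z1,n)]
    q=r*np.sqrt(rng.random(n));return np.r_[s,np.c_[q*np.cos(th),q*np.sin(th),np.full(n,z1)]]
def box(h,z0,z1,n=12000):
    p=rng.uniform(-1,1,(n,3));f=rng.integers(0,5,n)
    p[f==0,0]=1;p[f==1,0]=-1;p[f==2,1]=1;p[f==3,1]=-1;p[f==4,2]=1
    return np.c_[p[:,:2]*h,z0+(p[:,2]+1)/2*(z1-z0)]
parts=[box(10,114,156),cyl(25,0,30),cyl(6,30,41),
 np.r_[caps((0,0,41),(-15,0,50),4),caps((-15,0,50),(-15,0,98),4,5000),caps((-15,0,98),(0,0,112),4),caps((0,0,112),(15,0,98),4),caps((15,0,98),(15,0,88),4),caps((0,0,41),(15,0,50),4)],
 caps((15,0,53),(15,0,84),3,4000)]
lab=np.concatenate([np.full(len(p),i) for i,p in enumerate(parts)]);P=np.concatenate(parts)
SS=4
def render(c,x,y,yaw,b):
    l,t,r,bo=b;cs,sn=np.cos(yaw),np.sin(yaw)
    W=np.c_[x+P[:,0]*cs-P[:,1]*sn,y+P[:,0]*sn+P[:,1]*cs,P[:,2]]
    uv=proj(c,W);K,D,T=cam(c);z=(W-T[:3,3])@(-T[:3,2])
    o=np.argsort(-z);u=np.round((uv[o,0]-l+.5)*SS-.5).astype(int);v=np.round((uv[o,1]-t+.5)*SS-.5).astype(int)
    H=np.full(((bo-t)*SS,(r-l)*SS),-1);ok=(u>=0)&(v>=0)&(u<H.shape[1])&(v<H.shape[0])
    H[v[ok],u[ok]]=lab[o][ok]
    out=[]
    for i in range(-1,5):
        m=gaussian_filter((H==i).astype(float),SS*.6).reshape(bo-t,SS,r-l,SS).mean((1,3));out.append(m)
    return np.array(out)
def score(c,img,x,y,yaw,b,ret=False):
    M=render(c,x,y,yaw,b);A=M.reshape(6,-1).T;l,t,r,bo=b
    I=img[t:bo,l:r].reshape(-1,3);co=np.linalg.lstsq(A,I,rcond=None)[0]
    e=((A@co-I)**2).mean();return (e,co) if ret else e
E
python3 - <<'E'
from fit import *
from scipy.optimize import minimize
for c,b,z0 in (("side",(260,229,286,281),0),("top",(210,212,236,237),0)):
    img=np.load(f"pics/avg_{c}.npy");res=[]
    for yd in range(0,360,10):
        best=None
        x,y=483,203
        for st in (6,3,1.5):
            cand=[(score(c,img,x+i*st,y+j*st,np.radians(yd),b),x+i*st,y+j*st) for i in(-1,0,1) for j in(-1,0,1)]
            e,x,y=min(cand)
        res.append((round(e,2),yd,x,y))
    print(c);[print(r) for r in sorted(res)[:10]]
    e,co=score(c,img,*sorted(res)[0][2:],np.radians(sorted(res)[0][1]),b,True);print(co.round())
E
```

```text
side
(np.float64(51.98), 10, 483.0, 206.0)
(np.float64(52.66), 190, 483.0, 206.0)
(np.float64(56.39), 20, 483.0, 206.0)
(np.float64(56.51), 180, 483.0, 206.0)
(np.float64(56.52), 0, 483.0, 206.0)
(np.float64(57.66), 200, 483.0, 206.0)
(np.float64(60.13), 30, 483.0, 206.0)
(np.float64(63.4), 210, 483.0, 206.0)
(np.float64(66.02), 350, 483.0, 206.0)
(np.float64(66.66), 170, 483.0, 206.0)
[[118. 114. 105.]
 [ 31.  30.  28.]
 [ 54.  53.  51.]
 [106.  98.  95.]
 [109. 103.  98.]
 [ 89.  87.  79.]]Traceback (most recent call last):
  File "<stdin>", line 9, in <module>
  File "fit.py", line 33, in score
    M=render(c,x,y,yaw,b);A=M.reshape(6,-1).T;l,t,r,bo=b
  File "fit.py", line 24, in render
    uv=proj(c,W);K,D,T=cam(c);z=(W-T[:3,3])@(-T[:3,2])
                       ~~~^^^
  File "h.py", line 4, in cam
    k=arm.calibration(c);K=np.array([[k["fx"],0,k["cx"]],[0,k["fy"],k["cy"]],[0,0,1.]]);return K,np.array(k["dist_coeffs"]),np.array(k["extrinsics"])
ValueError: time passes only in moves, steps and waits
```

```bash
sed -i 's/^def cam(c):/import functools\nCAL=None\n@functools.lru_cache(None)\ndef cam(c):/' h.py
python3 - <<'E'
from h import *
import pickle
pickle.dump({c:arm.calibration(c) for c in("top","side")},open("cal.pkl","wb"))
E
sed -i 's/k=arm.calibration(c);/import pickle;k=pickle.load(open("cal.pkl","rb"))[c];/' h.py
cat > f2.py <<'E'
from fit import *
for c,b,z0 in (("side",(260,229,286,281),0),("top",(210,212,236,237),0)):
    img=np.load(f"pics/avg_{c}.npy");res=[]
    for yd in list(range(-20,45,5))+list(range(160,225,5))+[90,270,60,120]:
        x,y=483,203
        for st in (4,2,1):
            cand=[(score(c,img,x+i*st,y+j*st,np.radians(yd),b),x+i*st,y+j*st) for i in(-1,0,1) for j in(-1,0,1)]
            e,x,y=min(cand)
        res.append((round(e,2),yd,x,y))
    print(c);[print(*r) for r in sorted(res)[:10]]
    for k in (0,1,2):
        e,co=score(c,img,*sorted(res)[k][2:],np.radians(sorted(res)[k][1]),b,True);print(co.round().tolist())
E
python3 f2.py
```

```text
side
51.61 5 483 206
51.98 10 483 206
52.66 190 483 206
53.4 185 483 206
55.13 15 483 205
55.62 0 483 205
55.94 20 483 205
56.51 180 483 206
57.01 200 483 205
57.36 195 483 205
[[118.0, 114.0, 105.0], [33.0, 33.0, 31.0], [54.0, 52.0, 51.0], [106.0, 99.0, 95.0], [108.0, 103.0, 97.0], [88.0, 86.0, 79.0]]
[[118.0, 114.0, 105.0], [31.0, 30.0, 28.0], [54.0, 53.0, 51.0], [106.0, 98.0, 95.0], [109.0, 103.0, 98.0], [89.0, 87.0, 79.0]]
[[118.0, 114.0, 105.0], [30.0, 29.0, 28.0], [54.0, 53.0, 51.0], [106.0, 98.0, 95.0], [107.0, 102.0, 96.0], [95.0, 89.0, 85.0]]
top
217.55 170 483 203
222.03 165 483 203
222.55 175 483 203
228.28 180 483 203
229.01 160 483 203
233.79 -10 483 203
234.71 -15 483 203
236.82 -5 483 203
236.92 -20 483 203
237.37 185 483 203
[[120.0, 116.0, 109.0], [44.0, 42.0, 40.0], [50.0, 48.0, 48.0], [137.0, 128.0, 125.0], [118.0, 110.0, 108.0], [46.0, 42.0, 42.0]]
[[120.0, 116.0, 109.0], [43.0, 41.0, 39.0], [50.0, 48.0, 48.0], [136.0, 126.0, 123.0], [115.0, 108.0, 106.0], [53.0, 49.0, 48.0]]
[[120.0, 116.0, 109.0], [44.0, 42.0, 40.0], [51.0, 49.0, 49.0], [133.0, 124.0, 122.0], [118.0, 110.0, 108.0], [43.0, 39.0, 39.0]]
```

```bash
python3 - <<'E'
from h import *
img=np.load("pics/avg_side.npy")
from scipy.ndimage import map_coordinates as mc
yw=np.radians(8)
for s in (15,-15):
  print("x",s)
  for z in (54,60,66,72,78,84,90,96,100):
    p=proj("side",[[483+s*np.cos(yw),206+s*np.sin(yw),z]])[0]
    r=[mc(img.mean(2),[[p[1]],[p[0]+d]],order=1)[0] for d in np.arange(-4,4.1,1)]
    print(z,p.round(1),np.round(r).astype(int))
E
python3 - <<'E'
import numpy as np,cv2
p=np.load("pics/avg_side.npy");q=np.load("pics/avg_top.npy")
f=lambda im,b,k:cv2.resize(np.clip((im[b[1]:b[3],b[0]:b[2],::-1]-40)*2,0,255).astype(np.uint8),None,fx=k,fy=k,interpolation=cv2.INTER_LANCZOS4)
cv2.imwrite("pics/z2.png",np.hstack([f(p,(230,232,256,286),10),f(p,(262,228,288,282),10)]))
E
```

```text
x 15
54 [269.1 260.4] [113 112 107  98  92  94 102 109 111]
60 [269.1 258.8] [112 111 108  99  92  92 102 108 112]
66 [269.1 257.3] [112 112 108  99  91  93 103 110 112]
72 [269.2 255.8] [111 111 108  99  92  94 103 109 111]
78 [269.2 254.2] [111 111 107  99  92  94 103 109 111]
84 [269.2 252.6] [112 111 107 101  94  96 105 110 110]
90 [269.2 251.1] [112 111 108 103  96  98 106 110 111]
96 [269.2 249.5] [113 111 109 103  98  98 103 108 111]
100 [269.2 248.4] [113 112 109 104 100  96  97 101 104]
x -15
54 [278.7 261.4] [109 107 101  97  98 103 109 112 113]
60 [278.7 259.9] [111 109 103  98  99 103 109 111 112]
66 [278.8 258.3] [112 109 103  98  97 101 106 110 112]
72 [278.8 256.8] [112 109 101  96  95  99 106 109 112]
78 [278.9 255.2] [112 108 101  96  96  99 106 109 111]
84 [278.9 253.6] [111 109 102  97  96 100 107 110 111]
90 [278.9 252.1] [111 108 103  98  98 101 107 111 112]
96 [279.  250.5] [109 105 103 107 108 108 110 111 112]
100 [279.  249.4] [106 103 107 115 116 113 112 112 112]
```

View pics/z2.png

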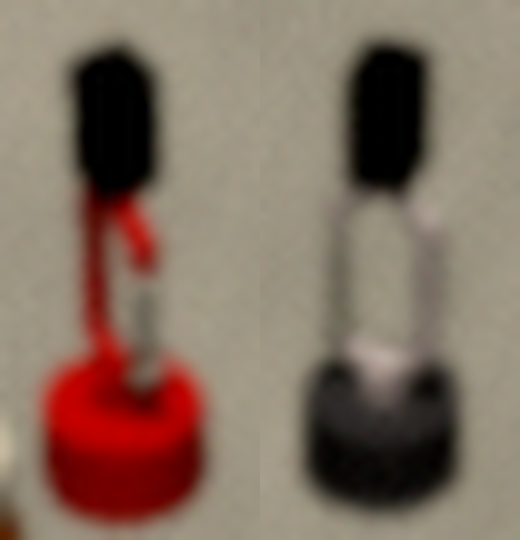

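```bash
python3 - <<'E'
from h import *
img=np.load("pics/avg_side.npy")
from scipy.ndimage import map_coordinates as mc
yw=np.radians(8)
for s in (15,-15):
  for z in (54,60,66,72,78,84,90,96,100):
    p=proj("side",[[483+s*np.cos(yw),206+s*np.sin(yw),z]])[0]
    r=np.array([[mc(img[:,:,k],[[p[1]],[p[0]+d]],order=1)[0] for k in range(3)] for d in (-1,-.5,0,.5,1)]).mean(0)
    print(s,z,r.round(),"R-G %.1f G-B %.1f"%(r[0]-r[1],r[1]-r[2]))
E
```

```text
15 54 [99. 96. 88.] R-G 3.1 G-B 7.7
15 60 [99. 96. 87.] R-G 3.1 G-B 8.2
15 66 [98. 95. 87.] R-G 2.6 G-B 8.0
15 72 [99. 96. 88.] R-G 3.1 G-B 7.7
15 78 [98. 96. 88.] R-G 2.5 G-B 7.6
15 84 [101.  98.  90.] R-G 2.9 G-B 8.0
15 90 [103.  99.  92.] R-G 4.1 G-B 7.3
15 96 [104. 100.  93.] R-G 4.7 G-B 6.5
15 100 [105. 100.  94.] R-G 5.2 G-B 6.1
-15 54 [104.  99.  93.] R-G 5.3 G-B 5.7
-15 60 [105. 100.  94.] R-G 5.2 G-B 5.8
-15 66 [103.  98.  93.] R-G 4.8 G-B 5.7
-15 72 [102.  97.  91.] R-G 5.1 G-B 5.8
-15 78 [101.  97.  91.] R-G 4.8 G-B 5.3
-15 84 [102.  98.  92.] R-G 4.6 G-B 6.0
-15 90 [104.  99.  93.] R-G 4.9 G-B 6.0
-15 96 [113. 107. 102.] R-G 5.9 G-B 5.6
-15 100 [121. 115. 108.] R-G 5.6 G-B 6.5
```

```bash
python3 -m pendant '[[[0.0155,0.036,0],3.8,1],[[0.0155,0.036,0],3.8,1],[[0.0155,0.036,0],3.8,1],[[0.0155,0.036,0],3.8,1],[[0.0155,0.036,0],3.8,1],[[0.0155,0.036,0],3.8,1],[[0.0155,0.036,0],3.8,1],[[0.0155,0.036,0],3.8,1],[[0.0155,0.036,0],3.8,1],[[0.0155,0.036,0],3.8,1]]'
python3 -m pendant '[[[0.0155,0.036,0],3.8,1],[[0.0155,0.036,0],3.8,1],[[0.0155,0.036,0],3.8,1],[[0.0155,0.036,0],3.8,1],[[0.0155,0.036,0],3.8,1],[[0.0155,0.036,0],3.8,0.5],[[0.0155,0.036,0],3.8,0.5],[[0.0155,0.036,0],3.8,0.5],[[0.0155,0.036,0],3.8,0.5],[[0.01,0.03,0],2,0.5]]'
```

```text
time_s: 2.4
eef_pos: [328.8, -160.5, 218.9]
orientation: [[0.552, 0.834, 0.001], [0.834, -0.552, -0.0], [0.0, 0.001, -1.0]]
force: [0.9, 0.0, -0.5]
grip_width: 93.2
time_s: 3.4
eef_pos: [478.6, 194.1, 218.6]
orientation: [[-0.048, 0.999, 0.0], [0.999, 0.048, 0.0], [0.0, 0.0, -1.0]]
force: [-1.1, -1.6, -0.5]
grip_width: 69.8
```

```bash
python3 -m pendant '[[[0.0045,0.009,-0.01],2,0.5],[[0,0,-0.02],0,0.5],[[0,0,-0.015],0,0.5],[[0,0,0],0,0.5]]'
python3 - <<'E'
from h import *
s=arm.sense();print(s["eef_pos"])
for c,b in (("side",(230,190,320,300)),("top",(180,170,260,250))):
    p,d=arm.read_camera(c);g=np.clip((p.astype(float)-10)*1.7,0,255).astype(np.uint8);crop(c,g,b,6 if c=="top" else 5,f"pics/a_{c}.png")
    print(c,proj(c,[s["eef_pos"],[483,203,156]]))
E
```

```text
time_s: 3.8
eef_pos: [481.1, 200.1, 171.5]
orientation: [[-0.08, 0.997, -0.004], [0.997, 0.08, -0.001], [-0.001, -0.004, -1.0]]
force: [0.2, -0.9, 0.3]
grip_width: 69.9
[481.14918078 200.07554438 171.46764057]
side [[275.6292896  228.5625847 ]
 [274.67121808 233.2700519 ]]
top [[216.70171193 216.67409883]
 [216.44099612 217.02036943]]
```

View pics/a_side.png

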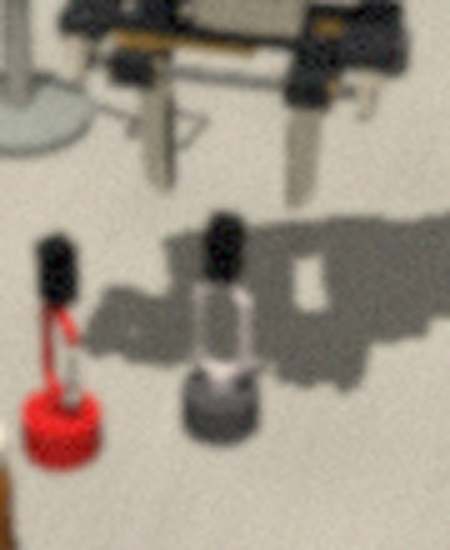

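View pics/a_top.png

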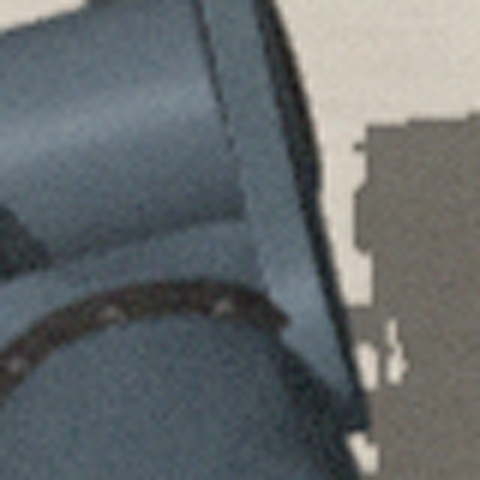

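```bash
python3 -m pendant '[[[0.002,0.0035,-0.008],0,0.5],[[0,0,-0.015],0,0.5],[[0,0,-0.015],0,0.5],[[0,0,-0.010],0,0.5],[[0,0,0],0,0.5],[[0,0,0],0,0.5]]'
```

```text
time_s: 4.5
eef_pos: [484.7, 204.7, 126.0]
orientation: [[-0.08, 0.997, 0.0], [0.997, 0.08, 0.0], [0.0, 0.0, -1.0]]
force: [-0.1, 0.1, -0.7]
grip_width: 70.0
```

```bash
python3 -m pendant '[[[-0.001,-0.001,-0.0025],0,0.5],[[0,0,0],0,0],[[0,0,0],0,-0.3],[[0,0,0],0,-1],[[0,0,0],0,-1],[[0,0,0],0,-1],[[0,0,0],0,-1],[[0,0,0],0,-1]]'
python3 - <<'E'
from h import *
for c,b in (("side",(230,190,320,300)),):
    p,d=arm.read_camera(c);g=np.clip((p.astype(float)-10)*1.7,0,255).astype(np.uint8);crop(c,g,b,5,f"pics/b_{c}.png")
E
```

```text
time_s: 5.3
eef_pos: [483.6, 203.6, 123.2]
orientation: [[-0.08, 0.997, 0.0], [0.997, 0.08, -0.0], [-0.0, 0.0, -1.0]]
force: [3.7, 1.2, -4.7]
grip_width: 20.2
```

View pics/b_side.png

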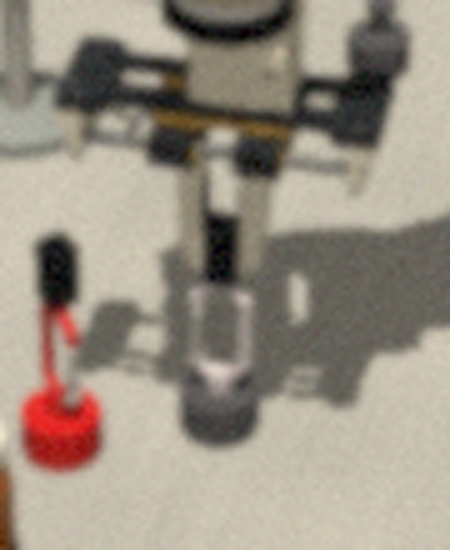

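```bash
python3 -m pendant '[[[0,0,0.01],0,-1],[[0,0,0.02],0,-1],[[0,0,0.02],0,-1],[[0,0,0.02],0,-1],[[0,0,0.003],0,-1],[[0,0,0],0,-1],[[0,0,0],0,-1]]'
python3 - <<'E'
import numpy as np,cv2
q=np.load("pics/avg_top.npy");p=np.load("pics/avg_side.npy")
f=lambda im,b,k:cv2.resize(np.clip((im[b[1]:b[3],b[0]:b[2],::-1]-40)*2,0,255).astype(np.uint8),None,fx=k,fy=k,interpolation=cv2.INTER_LANCZOS4)
cv2.imwrite("pics/e_top.png",f(q,(300,120,350,195),8))
cv2.imwrite("pics/e_side.png",f(p,(210,165,280,225),8))
E
```

```text
time_s: 6.05
eef_pos: [482.8, 203.4, 195.1]
orientation: [[-0.08, 0.997, -0.002], [0.997, 0.08, -0.001], [-0.0, -0.002, -1.0]]
force: [-0.2, -0.3, -3.6]
grip_width: 20.0
```

View pics/e_top.png

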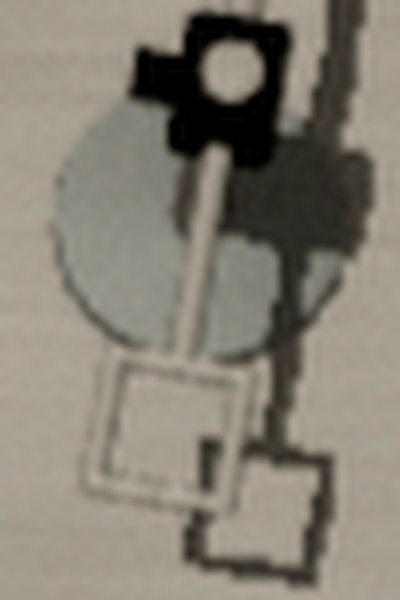

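View pics/e_side.png

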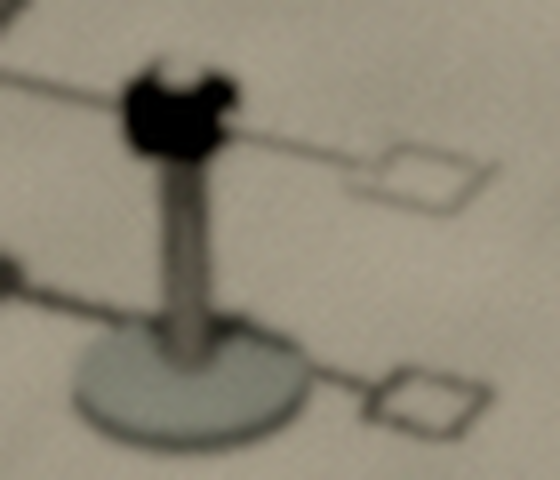

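```bash
python3 - <<'E'
from h import *
T=lambda x,y:(300+(x-3.5)/8,120+(y-3.5)/8)
fl,fr,rl,rr=[atz("top",T(*p),150)[:2] for p in((90,485),(228,507),(112,360),(256,376))]
print(fl,fr,rl,rr)
ang=lambda v:np.degrees(np.arctan2(v[1],v[0])).round(1)
print("front dir-90",ang(fl-fr)-90,"rear",ang(rl-rr)-90,"sides",ang(rl-fl),ang(rr-fr),"fc",(fl+fr)/2,"rc",(rl+rr)/2,ang(rl+rr-fl-fr))
a=atz("top",T(183,355),150)[:2];b=atz("top",T(213,150),150)[:2];print("boom",ang(b-a))
S=lambda x,y:(210+(x-3.5)/8,165+(y-3.5)/8)
q=[atz("side",S(*p),150)[:2] for p in((492,168),(448,212),(350,185),(402,147))]
print("side",q,"fc",(q[0]+q[1])/2,"rc",(q[2]+q[3])/2, ang(q[2]+q[3]-q[0]-q[1]))
s=arm.sense();print(s["force"],s["moment"])
E
```

```text
[589.35057614 -43.24554006] [582.77206345 -89.28177648] [632.75705747 -50.06490552] [628.20997856 -98.37530767]
front dir-90 -8.099999999999994 rear -5.400000000000006 sides -8.9 -11.3 fc [586.06131979 -66.26365827] rc [630.48351802 -74.22010659] -10.2
boom -7.5
side [array([580.93421936, -81.01163338]), array([587.65434107, -38.02754962]), array([635.38502256, -47.17985987]), array([624.49181538, -86.72653284])] fc [584.29428021 -59.5195915 ] rc [629.93841897 -66.95319635] -9.2
[-0.24986739 -0.28828607 -3.60237215] [-0.07318973 -0.06967379 -0.00058029]
```

```bash
python3 -m pendant '[[[0.002,-0.010,0.001],-0.6,-1],[[0.004,-0.02,0],-1,-1],[[0.004,-0.02,0],-1,-1],[[0.004,-0.02,0],-1,-1],[[0.004,-0.02,0],-1,-1],[[0.004,-0.02,0],-1,-1],[[0.004,-0.02,0],-1,-1],[[0.004,-0.02,0],-1,-1],[[0.004,-0.02,0],-1,-1],[[0.004,-0.02,0],-1,-1]]'
python3 -m pendant '[[[0.004,-0.02,0],-1,-1],[[0.004,-0.02,0],-1,-1],[[0.004,-0.02,0],-1,-1],[[0.003,-0.01,0],-1,-1],[[0.0,0,0],0,-1],[[0,0,0],0,-1]]'
python3 - <<'E'
from h import *
s=arm.sense();print(s["eef_pos"],s["force"],s["moment"],np.degrees(np.arctan2(s["orientation"][1][1],s["orientation"][0][1])))
for c,b in (("side",(200,140,310,240)),("top",(270,100,370,230))):
    p=np.mean([arm.read_camera(c)[0].astype(float) for _ in range(3)],0);g=np.clip((p.astype(float)-10)*1.7,0,255).astype(np.uint8);crop(c,g,b,6 if c=="side" else 4.5,f"pics/d_{c}.png")
E
```

```text
time_s: 7.05
eef_pos: [521.1, 12.1, 196.4]
orientation: [[0.089, 0.996, -0.001], [0.996, -0.089, -0.0], [-0.0, -0.001, -1.0]]
force: [0.2, -0.6, -5.4]
grip_width: 19.8
time_s: 7.65
eef_pos: [536.2, -56.1, 196.8]
orientation: [[0.157, 0.988, -0.001], [0.988, -0.157, 0.0], [0.0, -0.001, -1.0]]
force: [-0.9, 0.6, -4.6]
grip_width: 19.9
[536.15320679 -56.10502959 196.79708597] [-0.86629246  0.57424759 -4.60411717] [-0.02300318 -0.0887112   0.03976127] -9.02681361413971
```

View pics/d_side.png

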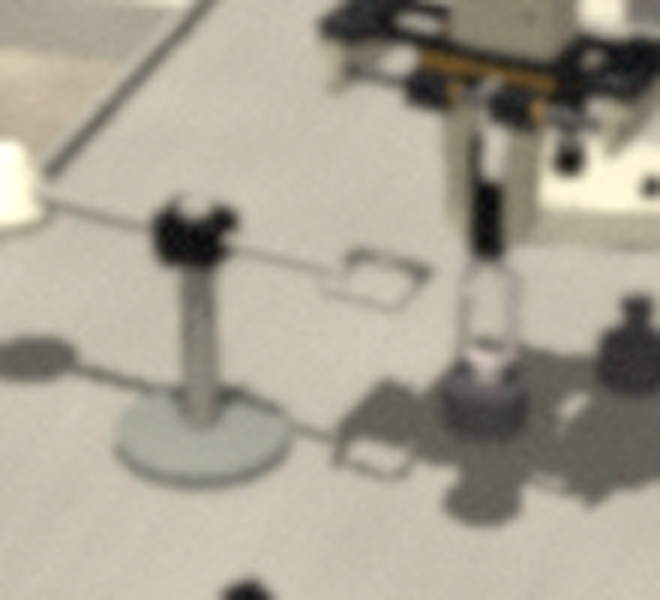

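View pics/d_top.png

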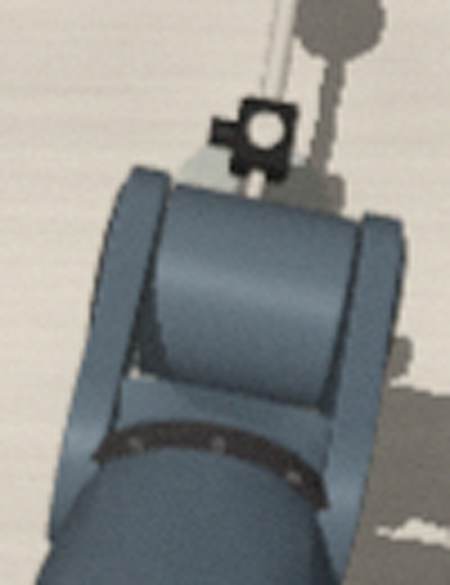

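```bash
python3 -m pendant '[[[0.006,-0.001,0],0,-1],[[0.006,-0.001,0],0,-1],[[0.004,-0.001,0],0,-1],[[0,0,0],0,-1],[[0,0,0],0,-1]]'
python3 -m pendant '[[[0.002,-0.0003,0],0,-1],[[0,0,0],0,-1]]'
python3 -m pendant '[[[0.002,-0.0003,0],0,-1],[[0,0,0],0,-1]]'
python3 -m pendant '[[[0.002,-0.0003,0],0,-1],[[0,0,0],0,-1]]'
```

```text
time_s: 8.45
eef_pos: [552.4, -59.5, 197.0]
orientation: [[0.157, 0.988, -0.0], [0.988, -0.157, 0.0], [-0.0, -0.0, -1.0]]
force: [0.1, 0.6, -5.0]
grip_width: 19.8
time_s: 8.65
eef_pos: [554.6, -59.7, 197.2]
orientation: [[0.157, 0.988, 0.0], [0.988, -0.157, 0.0], [0.0, 0.0, -1.0]]
force: [0.1, 0.6, -5.0]
grip_width: 19.9
time_s: 8.85
eef_pos: [556.6, -60.1, 197.2]
orientation: [[0.157, 0.988, 0.0], [0.988, -0.157, -0.0], [-0.0, 0.0, -1.0]]
force: [0.3, -0.2, -5.5]
grip_width: 19.7
time_s: 9.05
eef_pos: [558.7, -60.4, 197.2]
orientation: [[0.157, 0.988, 0.0], [0.988, -0.157, -0.0], [0.0, 0.0, -1.0]]
force: [0.5, 0.3, -5.1]
grip_width: 20.0
```

```bash
python3 -m pendant '[[[0.002,-0.0003,-0.001],0,-1],[[0,0,0],0,-1]]'
python3 -m pendant '[[[0.002,-0.0003,0],0,-1],[[0,0,0],0,-1]]' 
python3 -m pendant '[[[0.002,-0.0003,0],0,-1],[[0,0,0],0,-1]]'
python3 -m pendant '[[[0.002,-0.0003,0],0,-1],[[0,0,0],0,-1]]'|grep -v ori
python3 - <<'E'
from h import *
s=arm.sense();print(s["eef_pos"],s["force"],s["moment"])
E
```

```text
time_s: 9.25
eef_pos: [560.6, -60.6, 196.0]
orientation: [[0.157, 0.988, -0.0], [0.988, -0.157, 0.0], [0.0, -0.0, -1.0]]
force: [0.3, 0.3, -4.8]
grip_width: 19.7
time_s: 9.45
eef_pos: [562.7, -61.0, 196.1]
orientation: [[0.157, 0.988, 0.0], [0.988, -0.157, -0.0], [0.0, 0.0, -1.0]]
force: [-0.6, -0.4, -4.2]
grip_width: 19.8
time_s: 9.65
eef_pos: [564.7, -61.3, 196.1]
orientation: [[0.157, 0.988, 0.0], [0.988, -0.157, -0.0], [0.0, 0.0, -1.0]]
force: [-0.1, 0.3, -5.5]
grip_width: 19.9
time_s: 9.85
eef_pos: [566.4, -61.5, 196.0]
force: [-1.7, 0.7, -4.8]
grip_width: 19.8
[566.41426952 -61.48033995 196.02291377] [-1.73632422  0.67371004 -4.82141947] [-0.06833904  0.18640325 -0.02182343]
```

```bash
for i in 1; do :; done
python3 -m pendant '[[[0.002,-0.0003,0],0,-1],[[0,0,0],0,-1],[[0.002,-0.0003,0],0,-1],[[0,0,0],0,-1]]'|grep -v ori
python3 -m pendant '[[[0.002,-0.0003,0],0,-1],[[0,0,0],0,-1]]'|grep -v ori
python3 -m pendant '[[[0.002,-0.0003,0],0,-1],[[0,0,0],0,-1]]'|grep -v ori
python3 - <<'E'
from h import *
s=arm.sense();print(s["eef_pos"],s["force"],s["moment"])
E
```

```text
time_s: 10.25
eef_pos: [570.6, -62.1, 196.0]
force: [-1.8, -0.1, -5.7]
grip_width: 20.0
time_s: 10.45
eef_pos: [572.6, -62.4, 196.1]
force: [-2.8, 0.3, -5.3]
grip_width: 19.8
time_s: 10.65
eef_pos: [574.6, -62.7, 196.1]
force: [-2.8, 0.4, -4.9]
grip_width: 19.9
[574.62000692 -62.69808883 196.10549853] [-2.82307668  0.39698157 -4.92732061] [0.02301663 0.46938287 0.04241188]
```

```bash
cat > s.py <<'E'
from plant import arm
s=arm.sense();print([round(v,1) for v in s["eef_pos"]],[round(v,1) for v in s["force"]],"My %.2f"%s["moment"][1])
E
python3 -m pendant '[[[0.002,-0.0003,0],0,-1],[[0,0,0],0,-1]]'>/dev/null; python3 s.py
python3 -m pendant '[[[0.002,-0.0003,0],0,-1],[[0,0,0],0,-1]]'>/dev/null; python3 s.py
python3 -m pendant '[[[0.001,-0.0002,0],0,-1],[[0,0,0],0,-1]]'>/dev/null; python3 s.py
python3 -m pendant '[[[0.001,-0.0002,0],0,-1],[[0,0,0],0,-1]]'>/dev/null; python3 s.py
```

```text
[np.float64(576.6), np.float64(-63.0), np.float64(196.0)] [np.float64(-2.2), np.float64(0.6), np.float64(-6.3)] My 0.47
[np.float64(578.6), np.float64(-63.3), np.float64(196.0)] [np.float64(-1.9), np.float64(0.8), np.float64(-7.7)] My 0.49
[np.float64(579.5), np.float64(-63.5), np.float64(196.1)] [np.float64(-3.0), np.float64(-0.5), np.float64(-6.8)] My 0.53
[np.float64(580.6), np.float64(-63.7), np.float64(196.2)] [np.float64(-2.0), np.float64(0.3), np.float64(-5.8)] My 0.58
```

```bash

python3 -m pendant '[[[0.001,-0.0002,0],0,-1],[[0,0,0],0,-1]]'>/dev/null; python3 s.py
python3 -m pendant '[[[0.001,-0.0002,0],0,-1],[[0,0,0],0,-1]]'>/dev/null; python3 s.py
python3 -m pendant '[[[0.001,-0.0002,0],0,-1],[[0,0,0],0,-1]]'>/dev/null; python3 s.py
python3 - <<'E'
from h import *
for c,b in (("side",(210,140,310,240)),):
    p=np.mean([arm.read_camera(c)[0].astype(float) for _ in range(3)],0);g=np.clip((p.astype(float)-10)*1.7,0,255).astype(np.uint8);crop(c,g,b,6,f"pics/g_{c}.png")
E
```

```text
[np.float64(581.5), np.float64(-63.9), np.float64(196.1)] [np.float64(-3.1), np.float64(-0.6), np.float64(-5.4)] My 0.55
[np.float64(582.6), np.float64(-64.1), np.float64(196.1)] [np.float64(-3.5), np.float64(0.9), np.float64(-5.7)] My 0.49
[np.float64(583.4), np.float64(-64.3), np.float64(196.0)] [np.float64(-4.0), np.float64(0.5), np.float64(-5.9)] My 0.71
```

View pics/g_side.png

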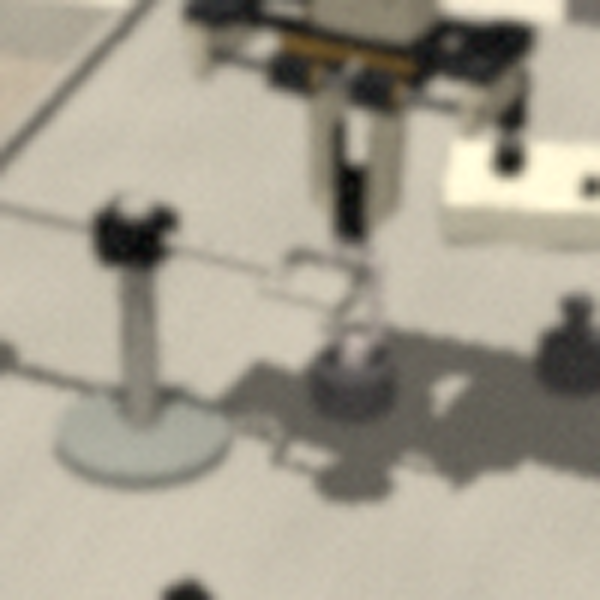

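```bash

python3 -m pendant '[[[0.0005,-0.0001,0],0,-1],[[0,0,0],0,-1]]'>/dev/null; python3 s.py
python3 -m pendant '[[[0.0005,-0.0001,0],0,-1],[[0,0,0],0,-1]]'>/dev/null; python3 s.py
python3 s.py
```

```text
[np.float64(583.6), np.float64(-64.4), np.float64(196.0)] [np.float64(-4.8), np.float64(0.1), np.float64(-6.3)] My 1.08
[np.float64(583.9), np.float64(-64.4), np.float64(195.8)] [np.float64(-4.8), np.float64(0.1), np.float64(-6.9)] My 1.31
[np.float64(583.9), np.float64(-64.4), np.float64(195.8)] [np.float64(-4.8), np.float64(0.1), np.float64(-6.9)] My 1.31
```

```bash

python3 -m pendant '[[[-0.0005,0.0001,-0.001],0,-1],[[0,0,0],0,-1]]'>/dev/null; python3 s.py
python3 -m pendant '[[[0,0,-0.002],0,-1],[[0,0,0],0,-1]]'>/dev/null; python3 s.py
python3 -m pendant '[[[0,0,-0.002],0,-1],[[0,0,0],0,-1]]'>/dev/null; python3 s.py
```

```text
[np.float64(584.1), np.float64(-64.4), np.float64(195.1)] [np.float64(-3.6), np.float64(1.2), np.float64(-7.5)] My 0.56
[np.float64(584.2), np.float64(-64.5), np.float64(193.0)] [np.float64(-1.3), np.float64(0.8), np.float64(-7.5)] My 0.26
[np.float64(584.1), np.float64(-64.5), np.float64(190.9)] [np.float64(-1.2), np.float64(1.5), np.float64(-8.0)] My 0.20
```

```bash

python3 -m pendant '[[[0,0,-0.002],0,-1],[[0,0,-0.002],0,-1],[[0,0,0],0,-1]]'>/dev/null; python3 s.py
python3 -m pendant '[[[0,0,-0.002],0,-1],[[0,0,-0.002],0,-1],[[0,0,0],0,-1]]'>/dev/null; python3 s.py
python3 -m pendant '[[[0.001,0,-0.002],0,-1],[[0,0,0],0,-1]]'>/dev/null; python3 s.py
```

```text
[np.float64(584.0), np.float64(-64.4), np.float64(186.6)] [np.float64(1.0), np.float64(0.3), np.float64(-10.3)] My -0.12
[np.float64(584.2), np.float64(-64.5), np.float64(183.2)] [np.float64(-1.0), np.float64(0.4), np.float64(-4.8)] My -0.07
[np.float64(585.1), np.float64(-64.4), np.float64(181.1)] [np.float64(0.3), np.float64(0.6), np.float64(-5.5)] My 0.01
```

```bash

python3 -m pendant '[[[0.001,-0.0002,-0.002],0,-1],[[0.001,-0.0002,-0.001],0,-1],[[0,0,0],0,-1],[[0,0,0],0,-1]]'>/dev/null; python3 s.py
python3 - <<'E'
from h import *
for c,b in (("side",(220,140,300,220)),):
    p=np.mean([arm.read_camera(c)[0].astype(float) for _ in range(4)],0);g=np.clip((p.astype(float)-10)*1.7,0,255).astype(np.uint8);crop(c,g,b,7.5,f"pics/i_{c}.png")
E
```

```text
[np.float64(587.0), np.float64(-64.8), np.float64(178.1)] [np.float64(-0.3), np.float64(-0.1), np.float64(-4.0)] My -0.04
```

View pics/i_side.png

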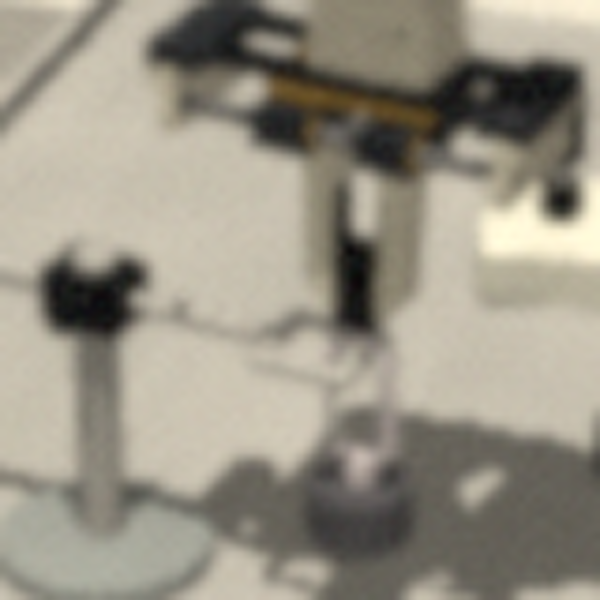

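```bash

python3 -m pendant '[[[0,0,-0.001],0,-1],[[0,0,-0.001],0,-1],[[0,0,-0.001],0,-1],[[0,0,0],0,-1]]'>/dev/null; python3 s.py
python3 -m pendant '[[[0,0,-0.001],0,-1],[[0,0,0],0,-1]]'>/dev/null; python3 s.py
python3 -m pendant '[[[0,0,-0.001],0,-1],[[0,0,0],0,-1]]'>/dev/null; python3 s.py
python3 -m pendant '[[[0,0,-0.0005],0,-1],[[0,0,0],0,-1]]'>/dev/null; python3 s.py
python3 s.py
```

```text
[np.float64(586.9), np.float64(-64.8), np.float64(174.9)] [np.float64(0.8), np.float64(0.1), np.float64(-4.4)] My -0.06
[np.float64(586.9), np.float64(-64.8), np.float64(174.0)] [np.float64(-0.5), np.float64(-0.3), np.float64(-5.8)] My -0.05
[np.float64(586.9), np.float64(-64.8), np.float64(173.0)] [np.float64(0.3), np.float64(0.1), np.float64(-4.4)] My -0.07
[np.float64(586.9), np.float64(-64.8), np.float64(172.6)] [np.float64(0.2), np.float64(-1.2), np.float64(-5.0)] My -0.11
[np.float64(586.9), np.float64(-64.8), np.float64(172.6)] [np.float64(0.2), np.float64(-1.2), np.float64(-5.0)] My -0.11
```

```bash

python3 -m pendant '[[[0,0,-0.0005],0,-1],[[0,0,0],0,-1]]'>/dev/null; python3 s.py
python3 -m pendant '[[[0,0,-0.0005],0,-1],[[0,0,0],0,-1]]'>/dev/null; python3 s.py
python3 -m pendant '[[[0,0,-0.0005],0,-1],[[0,0,0],0,-1]]'>/dev/null; python3 s.py
```

```text
[np.float64(586.9), np.float64(-64.8), np.float64(172.1)] [np.float64(-0.8), np.float64(0.2), np.float64(-5.5)] My -0.03
[np.float64(587.0), np.float64(-64.8), np.float64(171.8)] [np.float64(-0.8), np.float64(0.2), np.float64(-2.7)] My 0.04
[np.float64(587.1), np.float64(-64.8), np.float64(171.6)] [np.float64(-1.0), np.float64(-0.1), np.float64(0.7)] My 0.25
```

```bash

python3 -m pendant '[[[-0.0005,0,0],0,-1],[[0,0,0],0,-1]]'>/dev/null; python3 s.py
python3 -m pendant '[[[-0.0005,0,0],0,-1],[[0,0,0],0,-1]]'>/dev/null; python3 s.py
```

```text
[np.float64(586.9), np.float64(-64.9), np.float64(171.5)] [np.float64(2.0), np.float64(-0.5), np.float64(0.7)] My -0.25
[np.float64(586.6), np.float64(-64.9), np.float64(171.5)] [np.float64(5.2), np.float64(-0.2), np.float64(0.3)] My -0.99
```

```bash

python3 -m pendant '[[[0.0008,0,0],0,-1],[[0,0,0],0,-1]]'>/dev/null; python3 s.py
python3 -m pendant '[[[0,0,0],0,-1],[[0,0,0],0,-1]]'>/dev/null; python3 s.py
```

```text
[np.float64(586.8), np.float64(-64.9), np.float64(171.4)] [np.float64(0.8), np.float64(-0.5), np.float64(2.9)] My -0.34
[np.float64(586.8), np.float64(-64.9), np.float64(171.3)] [np.float64(0.9), np.float64(0.3), np.float64(3.7)] My -0.27
```

```bash

python3 -m pendant '[[[0.0002,0,0.0003],0,-1],[[0,0,0],0,-1]]'>/dev/null; python3 s.py
python3 -m pendant '[[[0,0,0],0,-0.4],[[0,0,0],0,-0.4],[[0,0,0],0,-0.4],[[0,0,0],0,-0.4]]'; python3 s.py
python3 - <<'E'
from h import *
for c,b in (("side",(220,140,300,220)),):
    p=np.mean([arm.read_camera(c)[0].astype(float) for _ in range(4)],0);g=np.clip((p.astype(float)-10)*1.7,0,255).astype(np.uint8);crop(c,g,b,7.5,f"pics/j_{c}.png")
E
```

```text
[np.float64(586.8), np.float64(-64.9), np.float64(171.4)] [np.float64(0.6), np.float64(0.6), np.float64(3.6)] My -0.22
time_s: 17.6
eef_pos: [586.8, -64.8, 171.2]
orientation: [[0.157, 0.988, -0.001], [0.988, -0.157, 0.0], [-0.0, -0.001, -1.0]]
force: [0.4, 0.2, 0.5]
grip_width: 27.7
[np.float64(586.8), np.float64(-64.8), np.float64(171.2)] [np.float64(0.4), np.float64(0.2), np.float64(0.5)] My -0.07
```

View pics/j_side.png

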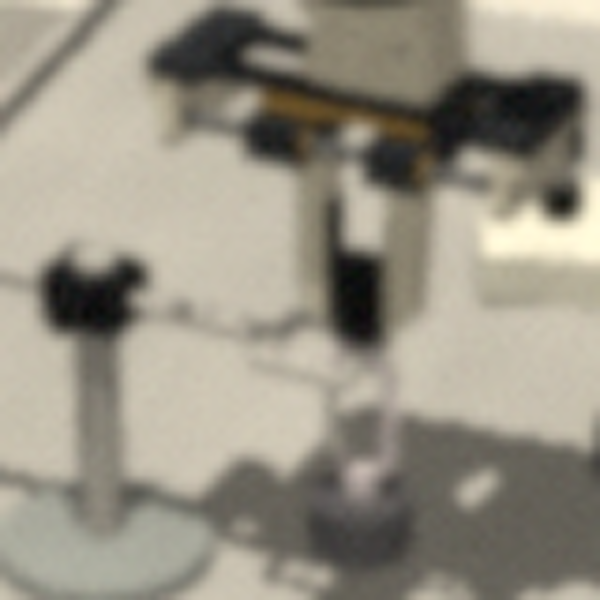

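```bash

python3 -m pendant '[[[0,0,0],0,0.1],[[0,0,0],0,0.1],[[0,0,0],0,0.1],[[0,0,0.01],0,0.1],[[0,0,0.02],0,0.1],[[0,0,0.02],0,0.1],[[0,0,0.02],0,0.1],[[0,0,0.02],0,0.1],[[0,0,0.02],0,0.1]]'
python3 -m pendant '[[[-0.02,0,0.02],0,0.1],[[-0.03,0,0.01],0,0.1],[[-0.04,0,0],0,0.1],[[-0.04,0,0],0,0.1],[[-0.04,0,0],0,0.1],[[-0.03,0,0],0,0.1],[[0,0,0],0,0.1],[[0,0,0],0,0.1],[[0,0,0],0,0.1],[[0,0,0],0,0.1]]'
python3 - <<'E'
from h import *
o=[]
for c,b in (("side",(220,140,300,220)),("top",(290,110,370,190))):
    p=np.mean([arm.read_camera(c)[0].astype(float) for _ in range(4)],0);np.save(f"pics/fin_{c}.npy",p);g=np.clip((p.astype(float)-10)*1.7,0,255).astype(np.uint8);l,t,r,bo=b;o.append(cv2.resize(g[t:bo,l:r,::-1],(400,400),interpolation=cv2.INTER_CUBIC))
cv2.imwrite("pics/fin.png",np.hstack(o))
print(proj("side",[[587,-65,49+156],[587,-65,49]]))
E
```

```text
time_s: 18.7
eef_pos: [586.9, -64.8, 283.2]
orientation: [[0.157, 0.988, 0.001], [0.988, -0.157, -0.0], [-0.0, 0.001, -1.0]]
force: [0.7, 0.5, -0.5]
grip_width: 51.2
time_s: 19.7
eef_pos: [387.7, -64.9, 311.4]
orientation: [[0.157, 0.988, -0.0], [0.988, -0.157, 0.0], [0.0, -0.0, -1.0]]
force: [0.7, 0.0, 0.0]
grip_width: 51.1
[[268.18963792 173.50704679]
 [267.85436933 211.77107199]]
```

View pics/fin.png

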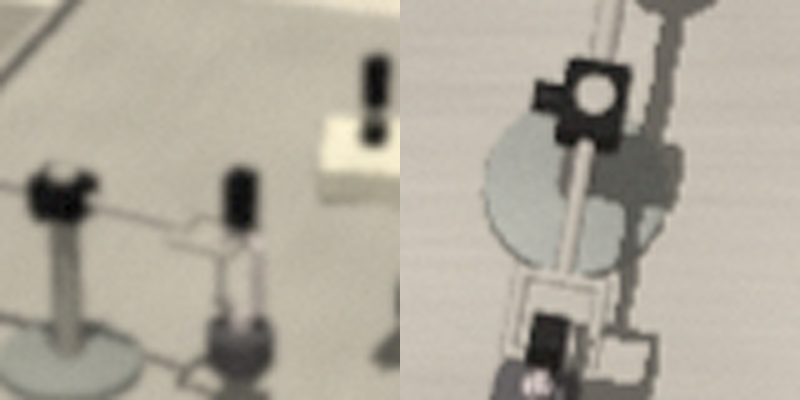

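```bash

python3 -m pendant '[[[0,0,0],0,0.1],[[0,0,0],0,0.1],[[0,0,0],0,0.1],[[0,0,0],0,0.1],[[0,0,0],0,0.1],[[0,0,0],0,0.1],[[0,0,0],0,0.1],[[0,0,0],0,0.1],[[0,0,0],0,0.1],[[0,0,0],0,0.1]]'>/dev/null
python3 - <<'E'
from h import *
ps=[]
for k in range(10):
    p=arm.read_camera("side")[0].astype(float)
    sub=p[165:225,255:285];m=sub.mean(2)<28; v,u=np.nonzero(m[:25]); ps.append((round(u.mean()+255,2),round(v.mean()+165,2)))
print(ps,proj("side",[[587,-65,49+135]]))
p=np.mean([arm.read_camera("side")[0].astype(float) for _ in range(3)],0)
g=np.clip((p-40)*2,0,255).astype(np.uint8);crop("side",g,(250,165,290,220),10,"pics/fin2.png")
E
```

```text
[(np.float64(267.67), np.float64(179.55)), (np.float64(267.67), np.float64(179.73)), (np.float64(267.55), np.float64(179.39)), (np.float64(267.61), np.float64(179.39)), (np.float64(267.48), np.float64(179.68)), (np.float64(267.45), np.float64(179.7)), (np.float64(267.62), np.float64(179.52)), (np.float64(267.7), np.float64(179.63)), (np.float64(267.55), np.float64(179.82)), (np.float64(267.61), np.float64(179.67))] [[268.1423557  178.87990733]]
```

View pics/fin2.png

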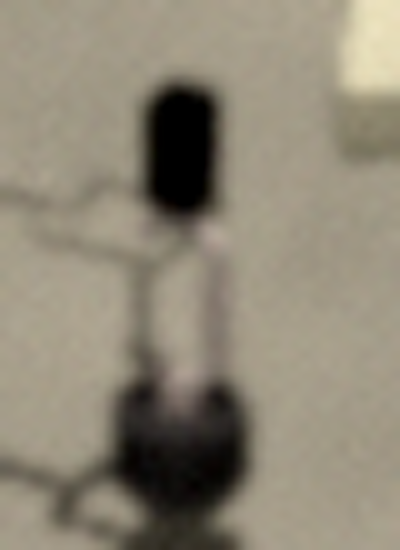

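Steady, upright, gate shut, arm clear. Handing in.

```bash
python3 -c "
from plant import arm
print(arm.job_done())"
```

```text
the job is handed in; nothing more can be done
None
```

The counterweight hangs by its hook's peak on the eye's front bar with the gate shut, and I handed the job in at about 22 s of the 54 s allowed. No verdict was reported.

**What I did:**
- I gripped the dark weight by its handle, lifted it to mouth height and turned it to face along the stand.
- I felt for the bar and met it near x = 565 mm (weight axis).
- I pressed the gate to its stop, where the force was about 5 to 7 N and rising sharply, over about 19 mm of travel.
- I lowered the weight until the force fell back to the free-hanging value. From that I took it that the gate had shut.
- I centred it and set it down at about 9 N on the bar, then let go and backed off.

**Last checks:**
- In the side picture the gate is vertical and shut and the weight hangs upright from the front bar.
- Over ten pictures the handle stayed within about 0.4 px, which is noise level. It lay within 1 px of where it should be for a seated hook.
- The gripper is about 200 mm away.
- I never moved near the jar, dish and plain weight, but I did not measure them again at the end.
- The two cameras disagreed on the weight's yaw by about 15° before the grasp. The flat handle lined itself up in the jaws, closing at 20 mm.

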